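# Hold the keeping box open for a bird in the hand

### The arm

A 6-joint arm with a two-finger parallel gripper is mounted at the origin on a cart in front of the work surface, level with it; the furniture and walls round the work are solid. World frame = base frame: x ahead of the robot, y to its left, z up, the work surface at z = 0. Lengths are in m, angles in rad, forces in N, time in s.
With the tool pointing down it reaches from about 0.375 to 0.9 m from the base axis. Payload 3.1 kg.
Tool frame: the origin (TCP) lies on the front face of the gripper's body, between the roots of the fingers; the fingertips stand 70 mm ahead of it and the grasp point (between the pads) lies 51 mm ahead of it; z points along the fingers, y is the line along which they close (so a half turn about z gives the same grasp; the last joint's range is limited). The gripper opens to 87 mm and grips with 3 to 60 N. Pads are 19 mm wide; open, the fingers measure 117 mm over their backs; the gripper's body (75 mm by 190 mm) begins 51 mm behind the grasp point.
Start: joints at [1.153, 0.527, 1.433, -0, 1.181, -0.178], TCP at [0.148, 0.607, 0.292] pointing down, gripper open.
Joint ranges: [-3.08, 3.08], [-0.75, 2.2], [0.22, 2.44], [-1.43, 4.57], [0, 2.65], [-2.85, 2.85]. Speed limits (rad/s): [2.79, 2.79, 3.14, 3.14, 3.14, 3.14].

### API

Orientations are given as a unit quaternion [x, y, z, w].
In Python, from rig import robot, cams, ticket gives the robot as it stands. The module is installed in compiled form; this text tells all that it offers.
- The arm moves only by the shell command python3 -m crank 'ROWS' [FORCE]. ROWS is JSON, a list of rows, each a list of 7 numbers: the shift along the tool's x, y, z in cm, then the turn, a rotation vector about the tool's x, y, z in rad, then the closure, from 0 (fully open) to 1 (shut). A call has 1 to 5 rows; each row shifts and turns the commanded pose from where the row before left it, along the tool's axes as they then stand; what a row does not reach is not made up. A row lasts 1/8 s, in which the tool goes at most 62.5 mm and 10.7 degrees, less where a joint would pass 70% of its speed; a pose out of reach is approached as far as the arm can. A call is refused whole if a number of a shift passes 6.25 or a number of a turn 0.188, either way. A call with a gripper value outside its range is refused whole. The fingers move at their own pace and stop on an object; FORCE is the grip in N (left out, the last holds). Time passes only in rows, so rows that do not move let the fingers close. It gives the time, the measured TCP pose, the force, the opening and the grip force at its end, in the units of the state.
- robot.get_obs(): the state, without advancing time (a new reading comes with each control period).
- cams.camera(name): name is "side" or "top"; returns the picture (400x640x3 uint8, red, green, blue); there is no depth.
- cams.camera_info(name): a dict with "intrinsics" (3x3 intrinsics, pixels), "pose" (4x4, takes a point from camera to world coordinates). Camera axes: x right, y down, z forward; pixel columns grow to the right and rows downward; lengths in m; the calibration is good to about 2 mm. A picture is of the moment at which its call begins. camera_info takes no time and is no camera call.
- ticket.hand_in(): hands the job in; it is judged then, once.
The state is a dict: "time": time; "q": joint angles; "joint_velocities": joint speeds; "joint_torque": joint torques, N m; "position": TCP position; "tool_rot": TCP orientation; "ft_force": force on the tool from outside, world axes, zero at the start; "moment": the same for the moment, N m; "grip_width": finger opening in m; "grip_force": force on a finger pad.
Only numpy, scipy, OpenCV 4.12 (cv2) and the standard library are available. Lean on these libraries where they do the work, as an engineer would, in place of code of your own. Each camera call takes 0.05 s, during which the arm holds its last target. There are 200 camera calls.

### The job

I have a bird in both hands, so open the taller of the two keeping boxes for me: turn the steel button on its front well out of the way, then take the slide by its knob and draw it out against its springs until the black line on the slide is level with the nose of the index clip on the runner, no farther, and finish there, still holding it open. Go gently, for there are birds in the other box: keep off that box and leave it shut, push and grip lightly, do not let the slide snap back, and leave the index clip and the other things where they are.

Things in the scene. Friction and masses are not known exactly. Their poses are not given: they have to be found in the camera images.
- tall_box: The taller keeping box: plywood, 180 mm deep (x), 130 mm wide (y), 115 mm high to the top of its two aluminium runners, fixed. Origin at the centre of its underside, on a 12 mm carrier board; x points from its front (the side with the turn button) to its back, z up.
- tall_box_button (a joint): Turn of the steel turn button on the front of the taller box about a pivot along the box's x axis: 0 upright, barring the slide; +1.57 or -1.57 lying level (range -1.6 to 1.6). Positive tips its upper end toward the box's -y side (the right, seen from the robot), negative toward +y. Past about 1.05 either way it is clear of the slide. Stiff hinge: about 1 N at its end turns it, and it stays where it is left.
- tall_box_slide (a joint): How far the taller box's slide is drawn out, m, along the box's -x: 0 shut, end stop 0.100. Springs pull it shut with about 3 N at 0 and 7 N at 0.080.
- tall_box_tip (a point): Upper end of the taller box's turn button, mid-thickness. The button is a round-ended bar 76 mm long, 12 mm wide, 10 mm thick along x, pivoted at its middle, 38 mm below this point when upright. Its back face stands 5 mm proud of the box front, its front face 15 mm (a 3 mm screw head at the pivot adds to that). Upright, this end stands 4 mm above the runners.
- tall_box_pivot (a point): Pivot of the taller box's turn button, mid-thickness: in the middle of the box's width, 81 mm above the box's origin and 34 mm below the runners' top, 100 mm in front of the box's origin.
- tall_box_knob (a point): Middle of the black knob on the taller box's slide: 25 mm diameter, graspable over 18 mm of height, its top 9 mm above this point, the slide's face 17 mm below. Shut, it stands over the middle of the box (x = y = 0), 128 mm above the box's origin. Moves with the slide. A pinch of up to 40 N a finger does it no harm; 20 N holds it.
- tall_box_line (a point): Right-hand (-y) end of the 4 mm wide, 44 mm long black line across the taller box's slide, on its middle, 62 mm behind the knob; moves with the slide.
- tall_box_index (a point): Nose of the dark steel index clip (12 x 20 mm saddle, 12 mm high with its screw) riding on the taller box's right-hand (-y) runner, just beside the slide. The slide is drawn out to the mark when the line is level with this nose along the box's x axis. Set somewhere 55 to 80 mm in front of where the line is when shut; it stays put unless pushed with more than about 6 N.
- tall_box_clip (a joint): Where the taller box's index clip is set, m: equal to the value of the slide when its line is level with the clip.
- low_box: The lower keeping box: plywood, 180 mm deep (x), 130 mm wide (y), 78 mm high to the top of its two aluminium runners, fixed. Origin at the centre of its underside, on a 12 mm carrier board; x points from its front (the side with the turn button) to its back, z up.
- low_box_button (a joint): Turn of the steel turn button on the front of the lower box about a pivot along the box's x axis: 0 upright, barring the slide; +1.57 or -1.57 lying level (range -1.6 to 1.6). Positive tips its upper end toward the box's -y side (the right, seen from the robot), negative toward +y. Past about 1.05 either way it is clear of the slide. Stiff hinge: about 1 N at its end turns it, and it stays where it is left.
- low_box_slide (a joint): How far the lower box's slide is drawn out, m, along the box's -x: 0 shut, end stop 0.100. Springs pull it shut with about 3 N at 0 and 7 N at 0.080.
- film_pot: Small plastic film pot, 35 mm diameter, 58 mm high, standing on the carrier board in the 50 mm gap between the two boxes; origin at the centre of its underside.
- ring_string: Wire loop with aluminium rings, 73 x 94 x 7 mm, lying loose in front on the left.
- ring_pack: Matchbox-like card box of rings, 40 x 58 x 17 mm, lying loose in front on the right.
- tally_counter: Hand tally counter, 57 x 71 x 23 mm, lying loose on the left.
- wing_rule: Steel wing rule with brown end, 18 x 152 x 11 mm, lying loose on the right.

How it is judged:
On the way, in this order (a step that is already met when the one before it is completed fails the run):
1. the taller box's button is turned clear of its slide, which is still shut ((value of joint tall_box_button above 1.1 rad or value of joint tall_box_button below -1.1 rad) and value of joint tall_box_slide below 0.01 m), for 0.2 s.
2. the taller box's slide is drawn out until its line is level with the index clip (x of tall_box_line in the frame of tall_box_index between -0.006 and 0.006 m), for 0.3 s.
At the end, for the whole second after the job is handed in: The taller box's slide stands with its line within 6 mm of the index clip's nose and still, held by the fingers (at least 2 N on it); its button is turned at least 1.1 rad clear; the lower box is shut with its button up (all of step 2 and (value of joint tall_box_button above 1.1 rad or value of joint tall_box_button below -1.1 rad) and value of joint low_box_slide below 0.004 m and value of joint low_box_button between -0.5 and 0.5 rad and contact force between the fingers and tall_box_slide above 2 N and velocity of joint tall_box_slide between -0.01 and 0.01 m/s); the arm keeps its last pose, push and grip.
It fails at once if the slide is drawn more than 15 mm past the index clip (x of tall_box_line in the frame of tall_box_index below -0.015 m).
It fails at once if the slide snaps back (faster than 0.25 m/s) (velocity of joint tall_box_slide below -0.25 m/s).
It fails at once if the taller box is gripped or pushed hard (over 90 N by the fingers in all, both pads added, or over 20 N by the rest of the arm), or the lower box is knocked (over 3 N) (contact force between the fingers and tall_box above 90 N or contact force between the arm and tall_box above 20 N or contact force between any of the fingers, the arm and low_box above 3 N).
It fails at once if the index clip is shifted by more than 3 mm (distance of tall_box_index from where it was at the start of the episode above 0.003 m).
It fails at once if a loose thing nearby is moved by more than 20 mm (distance of any of film_pot, ring_string, ring_pack, tally_counter, wing_rule from where it was at the start of the episode above 0.02 m).
It also fails if it takes over 48 s, if anything falls off the work surface, if the arm or the gripper's body presses on something with over 40 N, if the wrist force passes 120 N, or if a joint passes its speed limit or range.

## Working session

There is one attempt and no reset: what is moved stays moved. The work goes in short steps, Python scripts to look and compute and a shell command to move; the robot and the scene stay as the last step left them, time stands still between calls to the robot, and variables do not carry over. Pictures are saved under pics/ and viewed, at most 10 in all, crops included, and the job is handed in when it is done.

```bash
mkdir -p pics; python3 - <<'E'
from rig import robot,cams
import cv2,numpy as np
np.set_printoptions(precision=4,suppress=True)
for n in("side","top"):
    cv2.imwrite(f"pics/{n}0.png",cams.camera(n)[:,:,::-1]); i=cams.camera_info(n); print(n,np.array(i["intrinsics"]),np.array(i["pose"]))
o=robot.get_obs();print(o["time"],o["position"],o["tool_rot"],o["grip_width"])
E
```

```text
side [[404.9732   0.     318.5408]
 [  0.     404.9732 205.3362]
 [  0.       0.       1.    ]] [[-0.9864 -0.0981  0.1318  0.34  ]
 [-0.1623  0.4583 -0.8738  1.186 ]
 [ 0.0253 -0.8834 -0.468   0.7338]
 [ 0.      0.      0.      1.    ]]
top [[443.4879   0.     329.3704]
 [  0.     443.4879 199.8633]
 [  0.       0.       1.    ]] [[ 0.0183 -0.9748  0.2222  0.2503]
 [-0.9998 -0.0186  0.0006 -0.0002]
 [ 0.0035 -0.2221 -0.975   1.2889]
 [ 0.      0.      0.      1.    ]]
0.1 [0.1476 0.6068 0.2914] [ 0.1191  0.9929 -0.0009 -0.0003] 0.08688576809153073
```

View pics/side0.png

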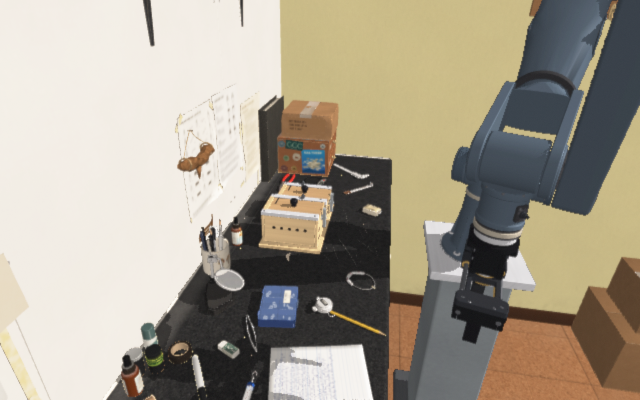

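View pics/top0.png

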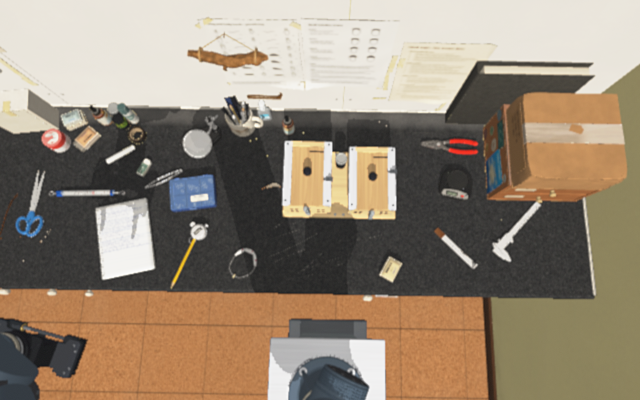

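The two boxes are at top pixels (307,180) and (372,180), knobs at about (307,171) and (373,176). In the side view they are near (295,215). I'll zoom in to tell which is taller.

```bash
python3 - <<'E'
import cv2,numpy as np
t=cv2.imread("pics/top0.png")[135:225,275:405]; s=cv2.imread("pics/side0.png")[170:260,250:350]
t=cv2.resize(t,None,fx=6,fy=6,interpolation=2)[:, :780]; s=cv2.resize(s,None,fx=6,fy=6,interpolation=2)
cv2.imwrite("pics/t1.png",t);cv2.imwrite("pics/s1.png",s)
E
```

```text
(no output)
```

View pics/t1.png

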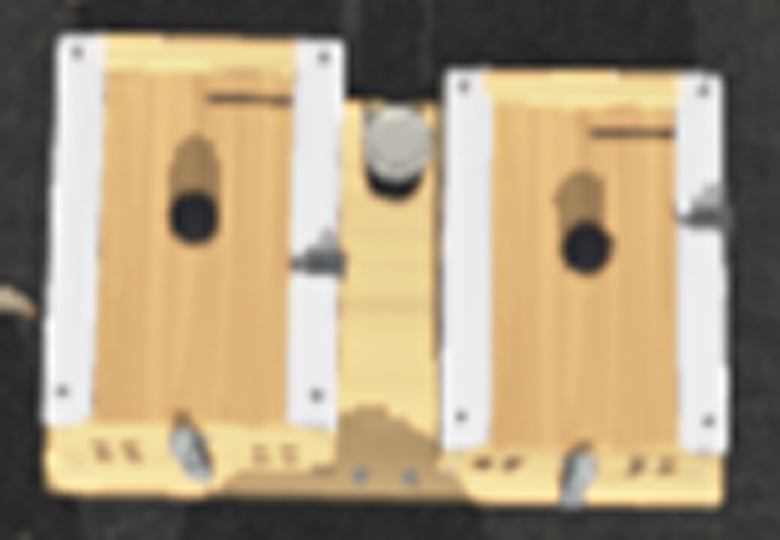

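View pics/s1.png

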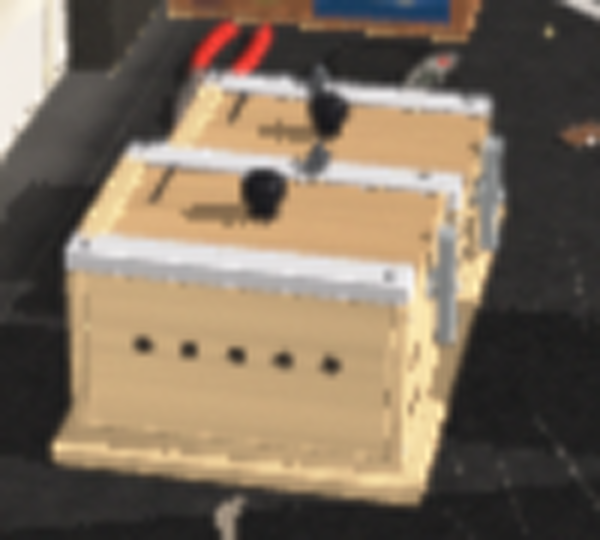

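The left (+y) box is the taller one. In the top crop its knob is at (193,217), the line runs from (208,98) to (292,101), the clip nose is at (292,264), and the runner corners are at (58,35), (345,40), (336,428) and (43,424).

```bash
cat > h.py <<'E'
import numpy as np
from rig import robot,cams
np.set_printoptions(precision=4,suppress=True)
def ray(n,u,v):
    i=cams.camera_info(n);P=np.array(i["pose"]);d=P[:3,:3]@np.linalg.solve(np.array(i["intrinsics"]),[u,v,1.]);return P[:3,3],d
def onz(n,u,v,z):
    c,d=ray(n,u,v);return c+d*(z-c[2])/d[2]
def proj(n,p):
    i=cams.camera_info(n);P=np.array(i["pose"]);q=np.array(i["intrinsics"])@(P[:3,:3].T@(np.array(p)-P[:3,3]));return q[:2]/q[2]
E
python3 - <<'E'
from h import *
f=lambda x,y,z:onz("top",275+x/6-.4,135+y/6-.4,z)
for k,x,y,z in[("BL",58,35,.127),("BR",345,40,.127),("FR",336,428,.127),("FL",43,424,.127),("knobtop",193,214,.149),("line L",208,98,.123),("line R",292,101,.123),("nose",292,264,.13),("tip",178,415,.131),("but low",198,478,.055),
 ("lowFL",442,450,.09),("lowBL",447,70,.09),("pot top",398,140,.07),("lowbuttop",580,445,.09)]: print(k,f(x,y,z))
c=np.mean([f(x,y,.127) for x,y in((58,35),(345,40),(336,428),(43,424))],0);print("centre",c)
# side check
for k,x,y,z in [("FL",412,300-30,.127),("BL",70,238,.127),("knob",264,175,.149),("tip",447,228,.131)]: print(k,onz("side",250+x/6-.4,170+y/6-.4,z))
E
```

```text
BL [0.6815 0.1286 0.127 ]
BR [ 0.6817 -0.0039  0.127 ]
FR [ 0.4985 -0.003   0.127 ]
FL [0.4978 0.1278 0.127 ]
knobtop [0.5901 0.0625 0.149 ]
line L [0.6537 0.0587 0.123 ]
line R [0.653 0.02  0.123]
nose [0.5731 0.0182 0.13  ]
tip [0.5022 0.0674 0.131 ]
but low [0.4885 0.0615 0.055 ]
lowFL [ 0.4969 -0.052   0.09  ]
lowBL [ 0.6813 -0.0528  0.09  ]
pot top [ 0.6526 -0.0304  0.07  ]
lowbuttop [ 0.5005 -0.1155  0.09  ]
centre [0.5899 0.0624 0.127 ]
FL [0.5018 0.1132 0.127 ]
BL [0.6816 0.1164 0.127 ]
knob [0.5893 0.0669 0.149 ]
tip [0.4901 0.072  0.131 ]
```

```bash
python3 -m crank '[[0,0,0,0,0,-0.12,1],[0,0,0,0,0,-0.119,1],[-2.25,-3.83,0,0,0,0,1],[-2.25,-3.83,0,0,0,0,1],[-2.25,-3.83,0,0,0,0,1]]' 10
python3 -m crank '[[-2.25,-3.83,0,0,0,0,1],[-2.25,-3.83,0,0,0,0,1],[-2.25,-3.83,0,0,0,0,1],[-2.25,-3.83,0,0,0,0,1],[-2.25,-3.83,0,0,0,0,1]]'
python3 -m crank '[[-2.25,-3.83,0,0,0,0,1],[-2.25,-3.83,0,0,0,0,1],[-2.25,-3.83,0,0,0,0,1],[-2.25,-3.83,0,0,0,0,1],[-2.25,-3.83,0,0,0,0,1]]'
python3 -m crank '[[-2.25,-3.83,1.5,0,0,0,1],[-2.2,-3.8,1.5,0,0,0,1],[0,0,1.5,0,0,0,1],[0,0,0,0,0,0,1],[0,0,0,0,0,0,1]]'
```

```text
time: 0.72
position: [0.2156, 0.4911, 0.2918]
tool_rot: [-0.0, 1.0, -0.0, -0.0]
ft_force: [0.8, -0.4, 0.2]
grip_width: 0.0447
grip_force: 0.0
time: 1.35
position: [0.3283, 0.2996, 0.2921]
tool_rot: [-0.0, 1.0, -0.0, -0.0]
ft_force: [-0.3, 0.0, -0.3]
grip_width: 0.0017
grip_force: 0.0
time: 1.98
position: [0.4408, 0.1081, 0.2921]
tool_rot: [0.0, 1.0, 0.0, -0.0]
ft_force: [1.3, 0.6, 0.1]
grip_width: 0.0004
grip_force: 0.0
time: 2.6
position: [0.4847, 0.0335, 0.2475]
tool_rot: [-0.0, 1.0, 0.0, -0.0]
ft_force: [-0.7, -0.1, -0.3]
grip_width: 0.0005
grip_force: 0.0
```

```bash
python3 - <<'E'
from h import *
import cv2
s=cams.camera("side")[150:250,250:370,::-1]; t=cams.camera("top")[135:225,275:405,::-1]
cv2.imwrite("pics/a.png",np.vstack([cv2.resize(s[:, :],(600,300*5//3-200),interpolation=2),cv2.resize(t,(600,300),interpolation=2)]))
print(proj("side",[.485,.0335,.1775]))
E
```

```text
[327.9697 189.2608]
```

View pics/a.png

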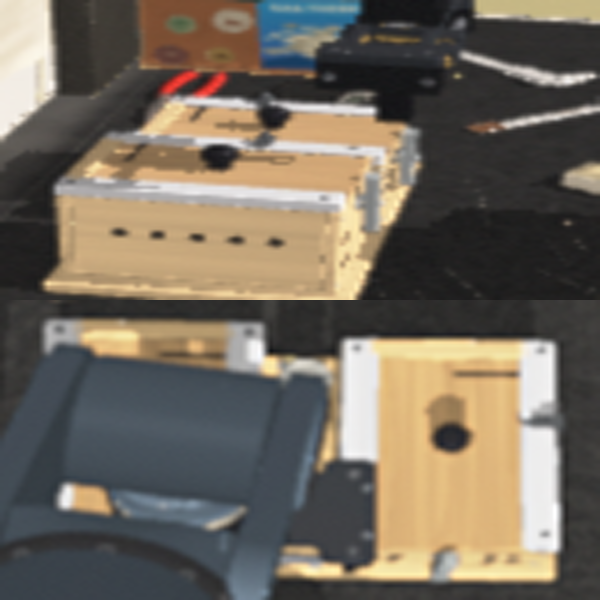

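```bash
python3 -m crank '[[0,0,2,0,0,0,1],[0,0,2,0,0,0,1],[0,0,1.5,0,0,0,1],[0,0,0.9,0,0,0,1],[0,0,0,0,0,0,1]]'
python3 -m crank '[[0,0.4,0,0,0,0,1],[0,0.4,0,0,0,0,1],[0,0.4,0,0,0,0,1],[0,0.4,0,0,0,0,1],[0,0.4,0,0,0,0,1]]'
```

```text
time: 3.32
position: [0.4848, 0.0334, 0.1832]
tool_rot: [-0.0, 1.0, 0.0, -0.0]
ft_force: [-0.3, 0.3, 0.0]
grip_width: 0.0002
grip_force: 0.0
time: 3.95
position: [0.485, 0.0531, 0.1835]
tool_rot: [-0.0, 1.0, -0.0, 0.0]
ft_force: [-0.9, -2.3, 2.7]
grip_width: 0.0004
grip_force: 1.2
```

Contact felt; carry on the arc.

```bash
python3 -m crank '[[0,0.4,0,0,0,0,1],[0,0.4,0.2,0,0,0,1],[0,0.4,0.25,0,0,0,1],[0,0.4,0.25,0,0,0,1],[0,0.4,0.25,0,0,0,1]]'
python3 -m crank '[[0,0,0,0,0,0,1]]'
python3 - <<'E'
from h import *
import cv2
s=cams.camera("side")[170:260,270:370,::-1]
cv2.imwrite("pics/b.png",cv2.resize(s,None,fx=6,fy=6,interpolation=2))
E
```

```text
time: 4.58
position: [0.485, 0.0732, 0.1734]
tool_rot: [-0.0, 1.0, -0.0, -0.0]
ft_force: [1.1, -1.6, 2.4]
grip_width: 0.0005
grip_force: 0.8
time: 4.7
position: [0.4847, 0.0735, 0.1733]
tool_rot: [-0.0, 1.0, 0.0, -0.0]
ft_force: [-0.0, -0.4, -0.3]
grip_width: 0.0004
grip_force: 0.0
```

View pics/b.png

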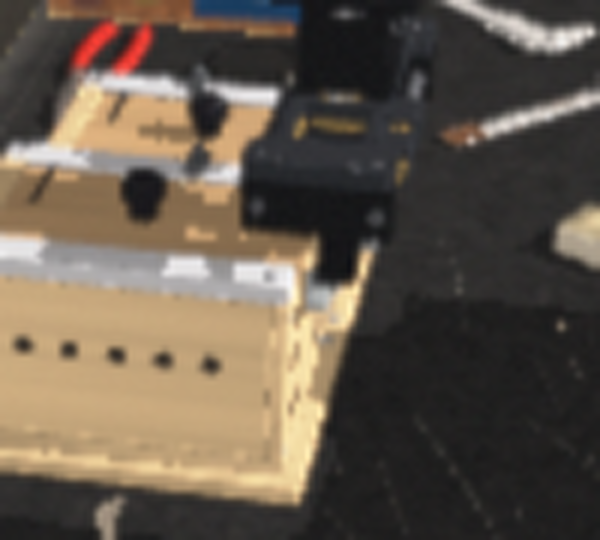

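```bash
python3 -m crank '[[0,0,0.2,0,0,0,1],[0,0,0,0,0,0,1],[0,0,-2,0,0,0,1],[0,0,-4,0,0,0,1],[0,0,-3,0,0,0,0.45]]'
python3 - <<'E'
from h import *
import cv2
t=cv2.imread("pics/top0.png");g=cv2.cvtColor(t,6).astype(int)
print("top clip");print(g[172:184,319:336])
print("top line");print(g[147:156,307:326])
s=cv2.imread("pics/side0.png");g=cv2.cvtColor(s,6).astype(int)
print("side clip");print(g[190:203,295:312])
print("side line");print(g[195:207,271:284])
for v in(.065,.07,.075,.08): print(v,*[proj(n,[.652-v,.0185,z]) for n in("top","side") for z in(.125,.133)])
print(*[proj(n,[.652,y,.123]) for n in("top","side") for y in(.0185,.0625)])
E
```

```text
time: 5.38
position: [0.4849, 0.0729, 0.2628]
tool_rot: [-0.0, 1.0, -0.0, 0.0]
ft_force: [0.4, 0.6, -0.2]
grip_width: 0.0048
grip_force: 0.0
top clip
[[194 190 184 188 216 235 237 236 237 232 223 221 198 205 210 209 209]
 [194 189 184 188 216 236 238 238 235 216 192 198 194 206 209 208 208]
 [193 189 183 189 217 237 238 237 231 196 173 175 183 206 211 210 209]
 [193 189 183 188 216 238 235 221 206 180 168 164 172 204 213 212 211]
 [193 189 182 184 206 232 218 170 155 149 144 140 147 185 210 215 214]
 [193 189 184 181 184 192 169 126 111 111 113 110 113 150 197 213 214]
 [192 188 183 176 151 133 127 104  93  91  98  98  98 139 197 211 211]
 [192 188 183 174 146 127 127 104  91  90  95  95  99 145 204 214 212]
 [191 188 183 183 187 190 181 148 136 137 137 130 120 154 209 216 213]
 [191 187 184 190 215 232 231 223 220 222 218 202 168 175 211 216 215]
 [190 189 185 194 223 238 239 238 238 240 238 230 204 200 214 215 215]
 [190 188 187 196 225 238 238 237 238 239 238 231 211 208 213 213 213]]
top line
[[194 191 194 196 194 190 184 180 180 182 183 192 199 198 197 206 206 211
  231]
 [182 1
[... 1968 characters left out ...]
7]
 [203 181 174 165 118 106 165 175 177 178 177 175 175]
 [191 175 170 150 118 143 170 174 176 175 175 168 167]
 [182 176 174 171 168 170 172 173 172 164 158 125 120]
 [188 184 183 184 183 184 182 181 177 145 125 115 114]
 [186 185 185 186 185 185 184 184 183 176 144 136 136]]
0.065 [323.2771 174.1938] [323.248  173.3715] [297.4844 198.8041] [297.4868 196.6404]
0.07 [323.238  175.9589] [323.2086 175.1473] [298.9679 198.9495] [298.9745 196.7851]
0.075 [323.1988 177.7272] [323.1691 176.9263] [300.4528 199.095 ] [300.4636 196.93  ]
0.08 [323.1595 179.4987] [323.1296 178.7086] [301.9392 199.2406] [301.9542 197.0749]
[323.7857 151.7774] [307.8732 151.4824] [278.3441 197.4644] [274.9532 203.4734]
```

```bash
python3 -m crank '[[-3,-0.35,0,0,0,0,0.45],[-3,-0.35,0,0,0,0,0.45],[-3,-0.34,0,0,0,0,0.45],[-1.5,0,0,0,0,0,0.45],[0,0,0,0,0,0,0.45]]'
python3 -m crank '[[0,0,2,0,0,0,0.45],[0,0,2,0,0,0,0.45],[0,0,1.5,0,0,0,0.45],[0,0,0.9,0,0,0,0.45],[0,0,0,0,0,0,0.45]]'
python3 - <<'E'
from h import *
import cv2
s=cams.camera("side")[150:240,250:350,::-1]
cv2.imwrite("pics/c.png",cv2.resize(s,None,fx=6,fy=6,interpolation=2))
E
```

```text
time: 6.0
position: [0.5905, 0.0624, 0.2613]
tool_rot: [0.0, 1.0, -0.0, -0.0]
ft_force: [0.3, -0.2, -0.7]
grip_width: 0.0462
grip_force: 0.0
time: 6.62
position: [0.5894, 0.0628, 0.1972]
tool_rot: [-0.0, 1.0, 0.0, -0.001]
ft_force: [0.3, -0.0, 0.8]
grip_width: 0.0477
grip_force: 0.0
```

View pics/c.png

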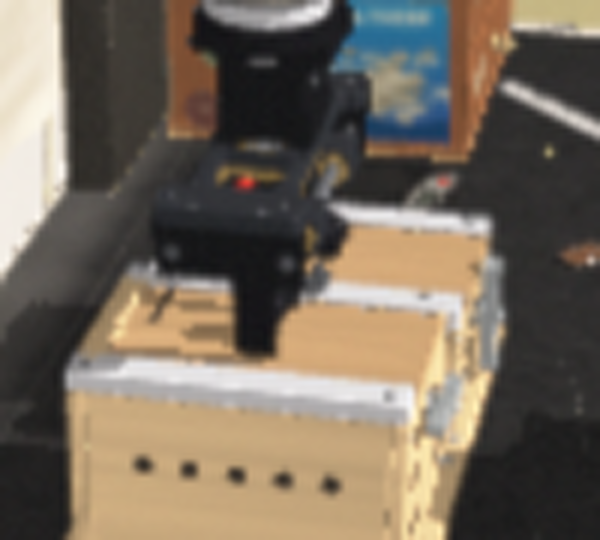

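The gripper straddles the knob (finger at crop (258,330)) and the button lies level at (440,405). The clip at (318,280) and the line at (160,300) are both still visible. Now I'll close.

```bash
python3 -m crank '[[0,0,0,0,0,0,0.6],[0,0,0,0,0,0,0.7],[0,0,0,0,0,0,0.8],[0,0,0,0,0,0,0.9],[0,0,0,0,0,0,0.9]]' 28
```

```text
time: 7.3
position: [0.5901, 0.063, 0.1981]
tool_rot: [-0.0, 1.0, 0.0, 0.0]
ft_force: [0.8, 2.4, 2.5]
grip_width: 0.0241
grip_force: 28.0
```

```bash
python3 -m crank '[[0.4,0,0,0,0,0,0.9],[0.6,0,0,0,0,0,0.9],[0.8,0,0,0,0,0,0.9],[0.8,0,0,0,0,0,0.9],[0.8,0,0,0,0,0,0.9]]'
python3 -m crank '[[0.8,0,0,0,0,0,0.9],[0.8,0,0,0,0,0,0.9],[0.7,0,0,0,0,0,0.9],[0.5,0,0,0,0,0,0.9],[0,0,0,0,0,0,0.9]]'
python3 -m crank '[[0.4,0,0,0,0,0,0.9],[0.4,0,0,0,0,0,0.9],[0.3,0,0,0,0,0,0.9],[0.3,0,0,0,0,0,0.9],[0,0,0,0,0,0,0.9]]'
python3 - <<'E'
from h import *
import cv2
c=cams.camera("side")[:,:,::-1];cv2.imwrite("pics/d_full.png",c)
s=c[150:240,250:350]
cv2.imwrite("pics/d.png",cv2.resize(s,None,fx=6,fy=6,interpolation=2))
E
```

```text
time: 7.92
position: [0.5578, 0.063, 0.1981]
tool_rot: [0.0, 1.0, 0.0, 0.003]
ft_force: [5.4, 3.1, -2.2]
grip_width: 0.0238
grip_force: 28.0
time: 8.55
position: [0.5298, 0.0631, 0.1981]
tool_rot: [0.0, 1.0, 0.0, 0.003]
ft_force: [5.1, 4.2, -0.7]
grip_width: 0.0244
grip_force: 28.0
time: 9.18
position: [0.5164, 0.0631, 0.1981]
tool_rot: [0.0, 1.0, 0.0, 0.004]
ft_force: [5.1, 4.6, -2.8]
grip_width: 0.0239
grip_force: 28.0
```

View pics/d.png

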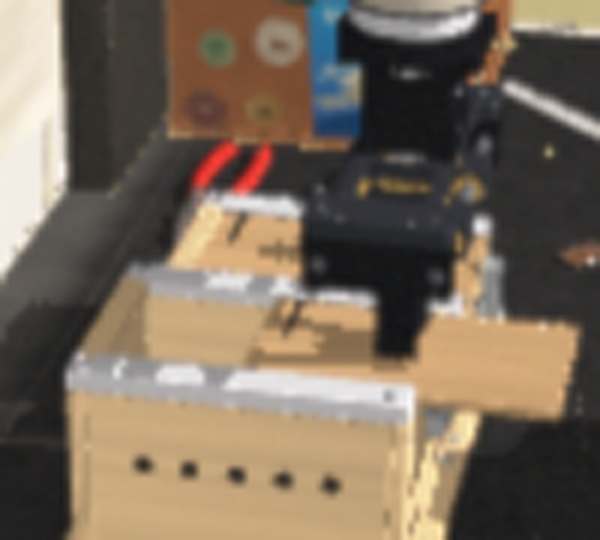

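The slide is out. The line runs from about crop (285,330) to (303,298), and the clip is mostly hidden by the hand. I'll measure the line and the visible part of the clip.

```bash
python3 - <<'E'
from h import *
import cv2
g=cv2.cvtColor(cv2.imread("pics/d_full.png"),6).astype(int)
print(g[192:207,294:310])
for v in(.07,.074,.078): print(v,*[proj("side",[.652-v,y,.123]) for y in(.0185,.04,.0625)])
E
```

```text
[[136 133 120 131 119 110  59  30  36  35  25  22  23  23  23  24]
 [179 173 147 169 141 130  70  42  60  61  35  24  23  23  22  24]
 [181 181 178 181 178 169  88  48  66  65  39  23  22  23  21  24]
 [172 175 187 189 183 164  85  37  37  45  28  22  23  22  24  22]
 [150 164 210 213 190 141  75  33  27  26  26  25  22  22  22  23]
 [153 176 222 223 182 147  86  47  38  44  52  51  45  42  36  34]
 [165 208 217 217 210 164 129  93  90 116 127 132 124 120 100  96]
 [173 173 160 158 174 168 170 141 147 196 199 209 211 211 181 177]
 [170 154 127 141 166 100 108 141 151 179 166 171 173 180 185 187]
 [162 134 125 168 161  93 143 172 177 179 177 177 178 177 179 180]
 [147 118 118 153 112  94 157 170 180 180 182 181 181 180 180 179]
 [131 115 112 109  68  94 118 127 160 165 166 166 168 176 177 179]
 [135 130 127  95  89 123 130 129 123 121 119 118 123 158 163 164]
 [168 169 164 113 140 168 171 168 138 129 117 114 114 119 120 119]
 [171 171 169 149 167 173 174 172 161 153 119 112 111 112 112 112]]
0.07 [298.9663 199.4887] [297.6161 202.4305] [296.1614 205.6002]
0.074 [300.1533 199.6052] [298.8195 202.5498] [297.3824 205.7226]
0.078 [301.3412 199.7218] [300.0238 202.6693] [298.6044 205.8452]
```

```bash
python3 -m crank '[[0.15,0,0,0,0,0,0.9],[0.15,0,0,0,0,0,0.9],[0.15,0,0,0,0,0,0.9],[0,0,0,0,0,0,0.9],[0,0,0,0,0,0,0.9]]'
python3 - <<'E'
from h import *
import cv2
c=cams.camera("side")[:,:,::-1];cv2.imwrite("pics/e_full.png",c)
print(cv2.cvtColor(c,6).astype(int)[196:207,294:310])
t=cams.camera("top")[:,:,::-1];cv2.imwrite("pics/e.png",np.vstack([cv2.resize(t[135:225,275:405],(600,300),interpolation=2),cv2.resize(c[180:215,270:340],(600,300),interpolation=2)]))
E
```

```text
time: 9.85
position: [0.5122, 0.0631, 0.1981]
tool_rot: [0.0, 1.0, 0.0, 0.004]
ft_force: [6.4, 4.5, -2.8]
grip_width: 0.0238
grip_force: 28.0
[[152 153 163 207 190 149 151  82  34  28  39  29  22  21  22  24]
 [150 149 159 216 182 149 124  72  47  44  52  53  43  42  36  34]
 [157 154 162 209 209 165 133  98  95 115 126 132 124 121 100  97]
 [172 171 168 159 174 174 180 133 146 196 200 209 211 210 182 177]
 [171 172 161 136 170 149 143  94 143 178 165 171 172 181 185 187]
 [170 168 136 126 171 162  98 105 168 179 177 178 178 178 180 181]
 [171 164 124 119 156 133  77 131 176 182 182 182 181 181 180 181]
 [171 152 118 112 108  71  71 117 160 165 166 166 166 168 177 179]
 [173 147 132 127  94  66 110 127 122 121 120 119 119 125 157 164]
 [174 171 170 164 108 112 162 167 137 131 129 116 113 115 119 120]
 [172 170 170 168 148 164 172 173 169 160 153 119 112 112 111 112]]
```

View pics/e.png

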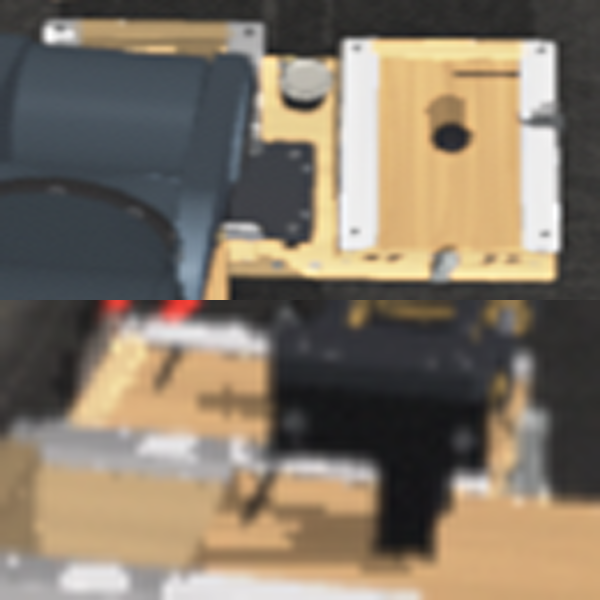

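The line now runs into the clip nose: about column 301 at row 200, against 301.3 for the nose. The lower box is untouched and the button lies clear.

```bash
python3 -m crank '[[0,0,0,0,0,0,0.9],[0,0,0,0,0,0,0.9],[0,0,0,0,0,0,0.9]]'; python3 -c "
from rig import ticket
print(ticket.hand_in())"
```

```text
time: 10.32
position: [0.5123, 0.063, 0.1981]
tool_rot: [0.0, 1.0, 0.0, 0.004]
ft_force: [6.8, 4.5, -3.8]
grip_width: 0.0241
grip_force: 28.0
the job is handed in; nothing more can be done
None
```

I handed the job in at 10.3 s with the taller box's button turned clear and its slide held open about 78 mm, the line level with the index clip to within about 2 mm by my camera measurement; the hand-in gave no verdict back.

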